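# Gas check on a sealed exhibit case

## Robot

A 7-joint arm with a two-finger parallel gripper is mounted at the origin on the work surface; the furniture and walls round the work are solid. World frame = base frame: x ahead of the robot, y to its left, z up, the work surface at z = 0. Lengths are in m, angles in rad, forces in N, time in s.
With the tool pointing down it reaches from about 0.425 to 0.925 m from the base axis. Payload 6.8 kg.
Tool frame: the origin (TCP) lies at the very end of the fingers, on their centre line; the grasp point (between the pads) lies 19 mm behind it; z points along the fingers, y is the line along which they close (so a half turn about z gives the same grasp; the last joint's range is limited). The gripper opens to 85 mm and grips with 20 to 120 N. Pads are 22 mm wide; open, the fingers measure 114 mm over their backs; the gripper's body (76 mm by 85 mm) begins 54 mm behind the grasp point. The pads swing forward as they close: fully open they stand 13 mm farther back than shut.
Start: joints at [-1.287, 0.477, 0.022, 1.555, -0.011, 1.109, -0.083], TCP at [0.258, 0.624, 0.231] pointing down, gripper open.
Joint ranges: [-2.96, 2.96], [-0.34, 2.1], [-1.41, 1.46], [0.24, 2.44], [-1.37, 4.51], [0.17, 1.92], [-2.96, 2.96]. Speed limits (rad/s): [2.39, 2.39, 3.14, 3.14, 3.14, 3.14, 3.14].

## Interface

Orientations are given as a unit quaternion [w, x, y, z].
In Python, from station import bot gives the robot as it stands. The module is installed in compiled form; this text tells all that it offers.
- The arm moves only by the shell command python3 -m jog 'ROWS' [OPENING] [FORCE]. ROWS is JSON, a list of rows, each a list of 4 numbers: the shift along the tool's x, y, z in cm, then the turn about the tool's z in rad. In form: [[x, y, z, spin], ...]. A call has 1 to 20 rows; each row is the pose to reach, as a shift and turn from the pose commanded when the call began, along the tool's axes at that moment; what a row does not reach only later rows make up. A row lasts 1/12 s, in which the tool goes at most 41.7 mm and 7.16 degrees, less where a joint would pass 70% of its speed; a pose out of reach is approached as far as the arm can. A call with a gripper value outside its range is refused whole. OPENING is the closure, from -1 (fully open) to 1 (shut), set as the call begins (- or left out, the last holds). The fingers move at their own pace and stop on an object; FORCE is the grip in N (left out, the last holds). Time passes only in rows, so rows that repeat a pose let the fingers close. It gives the time, the measured TCP pose, the force, the opening and the grip force at its end, in the units of the state.
- bot.get_obs(): the state, without advancing time (a new reading comes with each control period).
- bot.read_camera(name): name is "scene" or "side" or "wrist"; returns a dict with "pixels" (480x640x3 uint8, red, green, blue), "depth" (480x640 float32, m along the optical axis (not along the pixel's ray), 0 where there is no reading), "fovy" (degrees; the focal length in pixels is half the picture's height over the tangent of half this angle, whatever the lens; pixels are square), "cx", "cy" (the principal point, pixels), "pose" (4x4, takes a point from camera to world coordinates). Camera axes: x right, y down, z forward; pixel columns grow to the right and rows downward; lengths in m; the calibration is good to about 2 mm. A picture is of the moment at which its call begins.
- bot.hand_in(): hands the job in; it is judged then, once.
The state is a dict: "t": time; "q": joint angles; "joint_vel": joint speeds; "joint_torque": joint torques, N m; "eef_pos": TCP position; "tool_rot": TCP orientation; "contact_force": force on the tool from outside, world axes, zero at the start; "torque": the same for the moment, N m; "gripper_width": opening from 0.0 (shut) to 1.0 (fully open); "grasp_force": force on a finger pad.
Only numpy, scipy, OpenCV 4.12 (cv2) and the standard library are available. Lean on these libraries where they do the work, as an engineer would, in place of code of your own. Each camera call takes 0.05 s, during which the arm holds its last target. There are 200 camera calls.

## Task

Turn the cock on the lid of the grey case to half open (handle pointer at the middle one of its three ticks) and let go of it. Then take the hand probe out of its wooden stand and hold its tip on the centre mark of the sloping port, square to the port's face, pressing lightly so that the sprung plunger is about half way in. Finish while still holding it there, and leave the clay jar and the other things alone.

Things in the scene. Friction and masses are not known exactly. Their poses are not given: they have to be found in the camera images.
- case: sealed grey metal case, 170 (x) x 240 (y) x 70 mm high, fixed to the table; origin at the centre of its underside, z up. Its own -x side (two latches) faces roughly to the robot. On the flat lid stand, in the case's own frame, the cock at x=+10, y=+60 mm and the port at x=-20, y=-55 mm (centre of its face 88 mm above the table).
- cock (a joint): opening of the cock, rad: 0 closed, 0.785 half open, 1.571 fully open; grows counter-clockwise from above, stays where left (0.06 N m). Pointer (longer end of the handle) lies along the case's +y when closed, along its -x when fully open. Below it a dial plate, 68 mm across, top 75 mm above the table, has three black ticks: closed, half, open.
- handle_top (a point): top of the cock's handle, on its vertical axis, 106 mm above the table; point y points along the pointer end, z up. The handle is a dark upright bar, 12 mm thick, 54 mm long, 24 mm tall (82 to 106 mm above the table); its longer, pointer end (with a white line) reaches 30 mm from the axis, the other end 24 mm
- port_spot (a point): centre of the face of the sampling port: an aluminium boss 48 mm across, its flat round face sloping 25 degrees (0.436 rad) from level towards the case's -x side, marked with a ring 19 mm across and a dot in its centre. z is the outward normal of the face. The boss is rigid.
- stand: wooden block 70 x 70 x 60 mm, fixed, with an upright through hole of 21 mm; origin at the centre of its underside
- probe: loose hand probe, 0.14 kg, upright in the stand, tip down. Origin: centre of the underside of its collar (30 mm across, 6 thick), which rests on the stand 60 mm above the table; z along the probe, away from the tip. Grey square handle 22 x 22 mm (sides along x, y) from 6 to 80 mm above the origin, cap to 85 mm; below the collar a steel nose, 16 mm across, 30 long, then the plunger
- probe_tip (a point): end of the probe's plunger, a ball end of 10 mm diameter; with the plunger fully out it lies 50 mm below the probe's origin on the probe's axis
- plunger (a joint): how far the plunger is pushed into the probe, m: 0 fully out, 0.010 at its stop. Spring: it starts to move at 1 N, and then 0.8 N more for each mm (5 N half way in, at 5 mm).
- clay_jar: small brown clay jar, 70 mm wide, 107 mm tall, standing on a white foam slab; origin at the centre of its underside; leave alone
- film_tape: roll of tape lying flat, 60 mm across, 19 mm high; origin at the centre of its underside; leave alone
- air_blower: black rubber bulb blower, 53 x 129 x 53 mm, lying; origin at the centre of its underside; leave alone
There are look-alikes about, which are no part of the job. Leave any green or orange look-alike of the probe alone.

How it is judged:
On the way:
1. the cock is half open (within 8 degrees) and let go, the probe still in its stand (value of joint cock between 0.645 and 0.925 rad and velocity of joint cock between -0.05 and 0.05 rad/s and contact force between the fingers and case below 0.05 N and distance between probe and stand below 0.065 m), for 0.2 s.
At the end, for the whole second after the job is handed in: Still held at the end: tip within 6 mm of the mark, axis within 8 degrees of square, plunger 2 to 8 of its 10 mm in, 1 to 10 N on the case, probe still and clear of the stand; cock half open within 8 degrees, robot not touching the case (value of joint cock between 0.645 and 0.925 rad and distance between probe_tip and port_spot below 0.006 m and angle between the z axis of probe and the z axis of port_spot, either way round below 0.14 rad and value of joint plunger between 0.002 and 0.008 m and contact force between probe and case between 1 and 10 N and contact force between the fingers and probe above 2 N and contact force between probe and stand below 0.05 N and contact force between each of the arm, the fingers and case below 0.05 N and linear speed of probe below 0.01 m/s); the arm keeps its last pose, push and grip.
It fails at once if the probe pressed hard on the case (over 15 N) (contact force between probe and case above 15 N).
It fails at once if the clay jar disturbed (moved 20 mm or tipped) (distance of clay_jar from where it was at the start of the episode above 0.02 m or angle between clay_jar's own z axis and vertical above 0.2 rad).
It fails at once if the tape roll or the air blower moved by 30 mm (distance of any of film_tape, air_blower from where it was at the start of the episode above 0.03 m).
It also fails if it takes over 54 s, if anything falls off the work surface, if the arm or the gripper's body presses on something with over 40 N, if the wrist force passes 120 N, or if a joint passes its speed limit or range.

## Working session

There is one attempt and no reset: what is moved stays moved. The work goes in short steps, Python scripts to look and compute and a shell command to move; the robot and the scene stay as the last step left them, time stands still between calls to the robot, and variables do not carry over. Pictures are saved under pics/ and viewed, at most 10 in all, crops included, and the job is handed in when it is done.

```bash
mkdir -p pics; cat > h.py <<'E'
import numpy as np, cv2, pickle
from station import bot
def grab(n,save=None):
    c=bot.read_camera(n)
    if save: cv2.imwrite('pics/%s.png'%save,c['pixels'][:,:,::-1]); pickle.dump(c,open('pics/%s.pkl'%save,'wb'))
    return c
def load(s): return pickle.load(open('pics/%s.pkl'%s,'rb'))
def ray(c,u,v):
    f=240/np.tan(np.radians(c['fovy'])/2); T=np.array(c['pose'])
    return T[:3,3],T[:3,:3]@np.array([(u-c['cx'])/f,(v-c['cy'])/f,1.])
def onz(c,u,v,z):
    o,d=ray(c,u,v); return o+d*(z-o[2])/d[2]
def bydepth(c,u,v):
    o,d=ray(c,u,v); return o+d*c['depth'][int(round(v)),int(round(u))]
def proj(c,p):
    f=240/np.tan(np.radians(c['fovy'])/2); T=np.array(c['pose']); q=T[:3,:3].T@(np.array(p)-T[:3,3])
    return np.array([c['cx']+f*q[0]/q[2],c['cy']+f*q[1]/q[2]])
def tri(c1,p1,c2,p2):
    o1,d1=ray(c1,*p1);o2,d2=ray(c2,*p2)
    s=np.linalg.lstsq(np.c_[d1,-d2],o2-o1,rcond=None)[0]; a=o1+d1*s[0];b=o2+d2*s[1]
    return (a+b)/2,np.linalg.norm(a-b)
def R(q):
    from scipy.spatial.transform import Rotation as S
    return S.from_quat([q[1],q[2],q[3],q[0]]).as_matrix()
E
python3 - <<'E'
from h import *
np.set_printoptions(precision=3,suppress=True)
for n in('scene','side','wrist'):
    c=grab(n,n+'0'); print(n,c['fovy'],c['cx'],c['cy']);print(c['pose'])
o=bot.get_obs();print(o); print(R(o['tool_rot']))
a=[cv2.imread('pics/%s0.png'%n) for n in('scene','side')]
E
```

```text
scene 56.70222197801173 318.4229746191313 240.35988236448452
[[ 0.801 -0.34   0.493 -0.059]
 [-0.598 -0.445  0.666 -0.799]
 [-0.007 -0.829 -0.56   0.765]
 [ 0.     0.     0.     1.   ]]
side 56.75713102496985 318.0192862860798 242.96793056441402
[[ 0.983 -0.064  0.174  0.367]
 [-0.184 -0.456  0.871 -0.885]
 [ 0.023 -0.888 -0.46   0.552]
 [ 0.     0.     0.     1.   ]]
wrist 69.3743617452451 318.37774789711113 244.81294499990557
[[ 0.382  0.879  0.287  0.184]
 [ 0.924 -0.362 -0.12   0.655]
 [-0.001  0.311 -0.95   0.373]
 [ 0.     0.     0.     1.   ]]
{'t': 0.15, 'q': array([-1.287,  0.478,  0.022,  1.556, -0.012,  1.109, -0.083]), 'joint_vel': array([ 0.   , -0.001,  0.001, -0.003,  0.   , -0.001,  0.   ]), 'joint_torque': array([  0.003, -59.691,   1.61 , -28.149,   0.013,   0.007,  -0.   ]), 'eef_pos': array([0.258, 0.623, 0.231]), 'tool_rot': array([-0.   ,  0.195,  0.981, -0.001]), 'contact_force': array([-0.442,  0.123, -0.104]), 'torque': array([ 0.01 ,  0.025, -0.038]), 'grasp_force': 0.0, 'gripper_width': 1.0035873125892465}
[[-0.924  0.382 -0.   ]
 [ 0.382  0.924 -0.001]
 [-0.    -0.001 -1.   ]]
```

View pics/scene0.png

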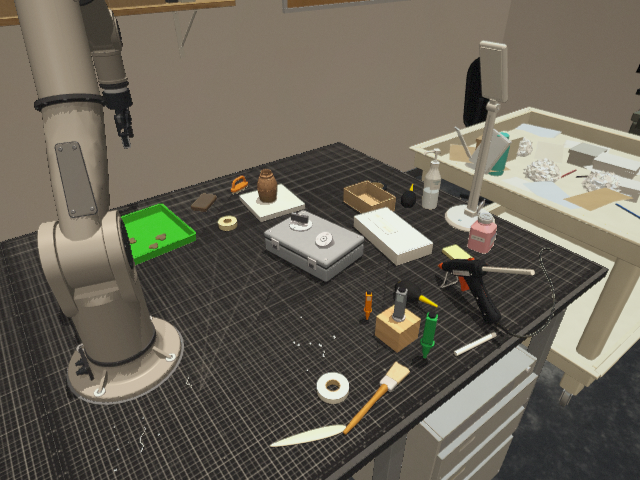

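View pics/side0.png

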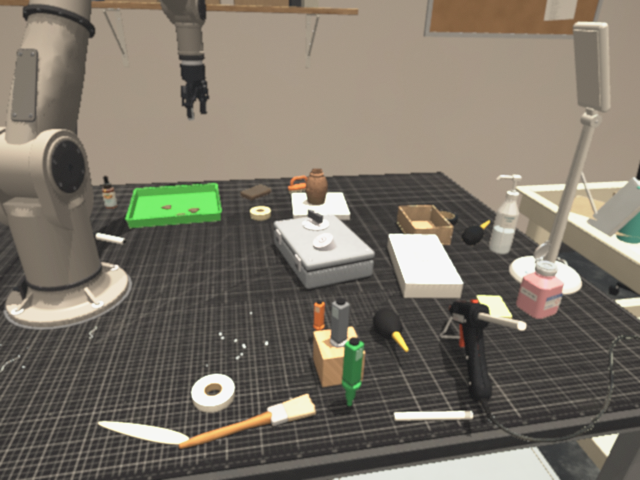

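```bash
python3 - <<'E'
from h import *
np.set_printoptions(precision=3,suppress=True)
def t(n,x,y): return cv2.resize(cv2.imread('pics/%s0.png'%n)[y:y+75,x:x+100],None,fx=4,fy=4,interpolation=cv2.INTER_NEAREST)
cv2.imwrite('pics/tiles.png',np.vstack([np.hstack([t('scene',264,206),t('side',273,208)]),np.hstack([t('scene',350,281),t('side',290,290)])]))
c=load('scene0')
for n,u,v in(('cock',300,220),('port',323,240),('probecap',401,287),('orange',368,295),('green',431,315),('tape?',228,222),('lid',330,255)): print(n,bydepth(c,u,v))
E
```

```text
cock [0.558 0.124 0.088]
port [0.551 0.004 0.085]
probecap [ 0.521 -0.314  0.146]
orange [ 0.496 -0.24   0.085]
green [ 0.515 -0.405  0.136]
tape? [0.44  0.369 0.005]
lid [ 0.538 -0.044  0.067]
```

View pics/tiles.png

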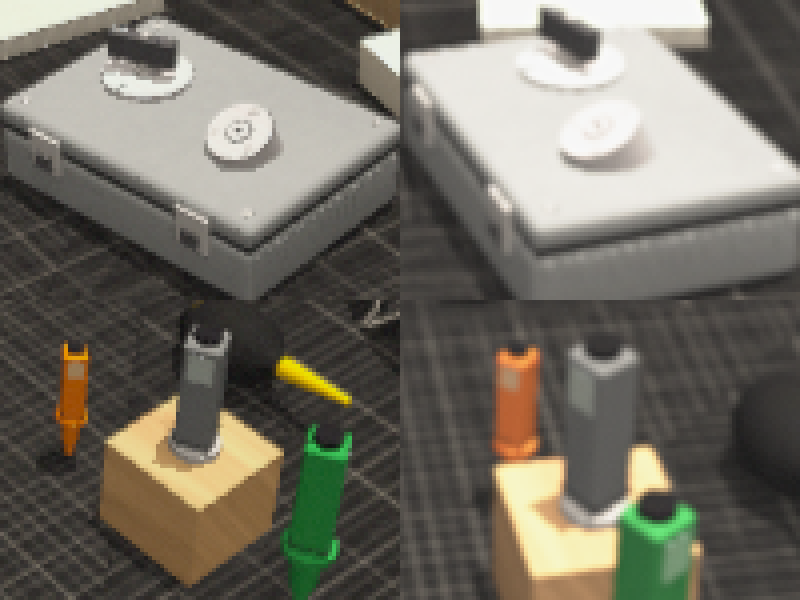

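```bash
python3 - <<'E'
from h import *
np.set_printoptions(precision=4,suppress=True)
a,b=load('scene0'),load('side0')
def s(x,y,ox,oy): return (ox+x/4-.5,oy+y/4-.5)
P={}
P['port']=tri(a,s(238,130,264,206),b,s(197,128,273,208))
P['dial']=tri(a,s(147,73,264,206),b,s(171,64,273,208))
P['cap']=tri(a,s(207,332,350,206),b,s(202,347-300,290,290)) if 0 else tri(a,s(207,32,350,281),b,s(203,47,290,290))
P['collar']=tri(a,s(196,150,350,281),b,s(196,215,290,290))
P['h+']=tri(a,s(110,28,264,206),b,s(142,10,273,208))
P['h-']=tri(a,s(180,40,264,206),b,s(200,32,273,208))
for k in P: print(k,*P[k])
L=[onz(a,*s(x,y,264,206),.07) for x,y in((3,105),(248,232),(398,128),(155,25))]
for p in L: print(p[:2])
for i in range(4):
    d=L[(i+1)%4]-L[i]; print(np.linalg.norm(d[:2]),np.degrees(np.arctan2(d[1],d[0])))
d=P['dial'][0]-P['port'][0]; print('yaw',np.degrees(np.arctan2(d[1],d[0])-np.arctan2(115,30)))
# stand top corners
for x,y in((105,437-300),(198,508-300),(280,455-300)): print(onz(a,*s(x,y,350,281),.06)[:2])
E
```

```text
port [0.5539 0.0072 0.0884] 0.00035164750126863355
dial [0.5604 0.1263 0.0734] 0.001120106156591989
cap [ 0.5198 -0.3154  0.1428] 0.00014800842440288904
collar [ 0.5199 -0.3181  0.0587] 0.0008023906892627462
h+ [0.5466 0.153  0.1021] 0.0026360294300464284
h- [0.5744 0.1035 0.106 ] 0.0012197006875826694
[0.4555 0.1572]
[ 0.5035 -0.0696]
[ 0.6613 -0.0373]
[0.6077 0.1838]
0.23185496901277808 -78.05981022763918
0.16109334541428547 11.583208838930162
0.22753046326891035 103.64297851997972
0.15442462424858402 -170.07440892568673
yaw 11.476015623548436
[ 0.4849 -0.2808]
[ 0.4874 -0.3516]
[ 0.553  -0.3505]
```

The picture shows three upright probe-like things: orange at scene (368,304), green at (430,330), and grey at (400,302) in the wooden stand. The grey one fits the description, and the enlarged tile confirms its square grey handle and collar resting on the stand. Next I move over the cock.

```bash
python3 -m jog '[[-3,-2,0,0.1],[-7,-5,0,0.2],[-11,-8,0,0.3],[-15,-11,0,0.4],[-19,-14,0,0.5],[-23,-17,0,0.6],[-27,-20,0,0.67],[-31,-23,0,0.67],[-35,-26,0,0.67],[-39,-29,0,0.67],[-43,-32,0,0.67],[-46,-34,0,0.67],[-46.9,-34.5,0,0.67],[-46.9,-34.5,0,0.67],[-46.9,-34.5,0,0.67],[-46.9,-34.5,0,0.67]]' -1 && python3 - <<'E'
from h import *
np.set_printoptions(precision=4,suppress=True)
c=grab('wrist','w1'); o=bot.get_obs(); print(o['eef_pos'],R(o['tool_rot'])[:,0],o['q'])
for p in((.5604,.1263,.106),(.5539,.0072,.088)): print(proj(c,p))
E
```

```text
t: 1.48
eef_pos: [0.5607, 0.122, 0.2312]
tool_rot: [0.001, 0.509, 0.861, -0.001]
contact_force: [-1.0, 0.6, 0.8]
gripper_width: 1.001
grasp_force: 0.0
[0.5596 0.1248 0.231 ] [-0.4848  0.8746  0.    ] [-0.6248  0.3209  0.3714  1.8241 -0.1345  1.0219  0.3059]
[320.1061 231.1678]
[252.9599 329.2547]
```

View pics/w1.png

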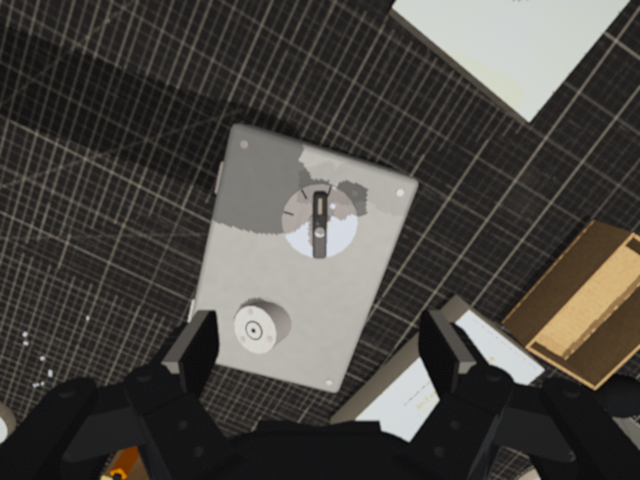

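The wrist picture shows the cock handle upright in the image, from (320,193) to (320,257), with its axis near (320,232). The ticks are at (329,190), (305,193) and (288,213), and the port dot is at (254,330).

```bash
python3 - <<'E'
from h import *
np.set_printoptions(precision=4,suppress=True)
c=load('w1');g=cv2.cvtColor(c['pixels'],cv2.COLOR_RGB2GRAY)
# handle: dark blob round axis
m=((g<75)).astype(np.uint8); m[:185]=0;m[262:]=0;m[:,:300]=0;m[:,340:]=0
n,l,st,ce=cv2.connectedComponentsWithStats(m); i=1+np.argmax(st[1:,4]);print(st[i],ce[i])
pts=np.argwhere(l==i)[:,::-1].astype(np.float32); print(cv2.minAreaRect(pts))
ax=onz(c,320,232,.106); A=ax
hp=onz(c,320,193,.106);hm=onz(c,320,257,.104)
print('axis',ax,'ends',hp,hm,np.linalg.norm(hp-hm),'ang',np.degrees(np.arctan2(*(hp-hm)[[1,0]])))
# port dot dark blob
port,e=tri(c,(254,330),load('scene0'),(323,238)); print('port',port,e,onz(c,254,330,.088))
L=[onz(c,u,v,.07) for u,v in((236,125),(416,181),(337,391),(203,358))]
for k in range(4):
    d=L[(k+1)%4]-L[k];print(L[k],np.linalg.norm(d),np.degrees(np.arctan2(d[1],d[0])))
for u,v in((329,190),(305,193),(288,213)):
    d=onz(c,u,v,.075)-A; print(np.degrees(np.arctan2(d[1],d[0])),np.linalg.norm(d[:2]))
print(onz(c,320,222,.075),'dial centre')
E
```

```text
[313 191  15  40 374] [319.6551 209.8155]
((319.5381164550781, 210.5849151611328), (13.69644832611084, 39.34086608886719), 2.385944128036499)
axis [0.5607 0.1257 0.106 ] ends [0.5455 0.1532 0.106 ] [0.5714 0.1063 0.104 ] 0.05358379185038801 ang 118.8928939916415
port [0.5546 0.0074 0.0881] 0.0011300091495920943 [0.5551 0.0069 0.088 ]
[0.4603 0.1638 0.07  ] 0.15991122073042988 12.066454876838213
[0.6167 0.1973 0.07  ] 0.23236530840936834 -77.4379759699404
[ 0.6672 -0.0295  0.07  ] 0.14520266990051778 -167.8678201577343
[ 0.5253 -0.0601  0.07  ] 0.23312343385730516 106.17894572508325
103.50449672403157 0.029796610095952348
145.00274003053352 0.02914073554524895
-168.01707636872655 0.029302252881436952
[0.5606 0.126  0.075 ] dial centre
```

```bash
python3 -m jog '[[0.1,0.1,4,0],[0.1,0.1,8,0],[0.1,0.1,11,0],[0.1,0.1,13,0],[0.1,0.1,14.2,0],[0.1,0.1,14.2,0],[0.1,0.1,14.2,0]]' -1 && python3 -m jog '[[0,0,0,0],[0,0,0,0],[0,0,0,0],[0,0,0,0],[0,0,0,0],[0,0,0,0],[0,0,0,0],[0,0,0,0],[0,0,0,0],[0,0,0,0]]' 1 25
```

```text
t: 2.12
eef_pos: [0.5596, 0.1285, 0.0895]
tool_rot: [-0.0, 0.506, 0.863, 0.0]
contact_force: [-0.2, -0.6, 0.6]
gripper_width: 1.0
grasp_force: 0.0
t: 2.95
eef_pos: [0.5591, 0.1268, 0.0897]
tool_rot: [-0.001, 0.507, 0.862, -0.001]
contact_force: [-4.5, -0.4, 7.2]
gripper_width: 0.131
grasp_force: 27.3
```

```bash
python3 -m jog '[[0,0,0,-0.06],[0,0,0,-0.14],[0,0,0,-0.22],[0,0,0,-0.30],[0,0,0,-0.38],[0,0,0,-0.45],[0,0,0,-0.49],[0,0,0,-0.49],[0,0,0,-0.49],[0,0,0,-0.49]]' && python3 -m jog '[[0,0,0,0],[0,0,0,0],[0,0,0,0],[0,0,0,0],[0,0,0,0],[0,0,0,0],[0,0,-4,0],[0,0,-8,0],[0,0,-12,0],[0,0,-14,0],[0,0,-14,0],[0,0,-14,0]]' -1 && python3 - <<'E'
from h import *
np.set_printoptions(precision=4,suppress=True)
c=grab('wrist','w2'); o=bot.get_obs(); print(o['eef_pos'],R(o['tool_rot'])[:,0],o['q'])
x,y=map(int,proj(c,(.5604,.126,.1))); print(x,y)
cv2.imwrite('pics/w2c.png',cv2.resize(c['pixels'][y-60:y+60,x-80:x+80,::-1],None,fx=5,fy=5,interpolation=cv2.INTER_CUBIC))
E
```

```text
t: 3.78
eef_pos: [0.5584, 0.1262, 0.0897]
tool_rot: [-0.001, 0.282, 0.959, -0.001]
contact_force: [-6.6, -2.9, 10.7]
gripper_width: 0.136
grasp_force: 27.6
t: 4.78
eef_pos: [0.5606, 0.1275, 0.2306]
tool_rot: [0.001, 0.282, 0.959, 0.001]
contact_force: [-0.5, -0.5, -1.0]
gripper_width: 0.999
grasp_force: 0.0
[0.5596 0.1273 0.229 ] [-0.841   0.541   0.0002] [-0.5132  0.3152  0.2255  1.8178 -0.0818  1.0176  0.7437]
315 234
```

View pics/w2c.png

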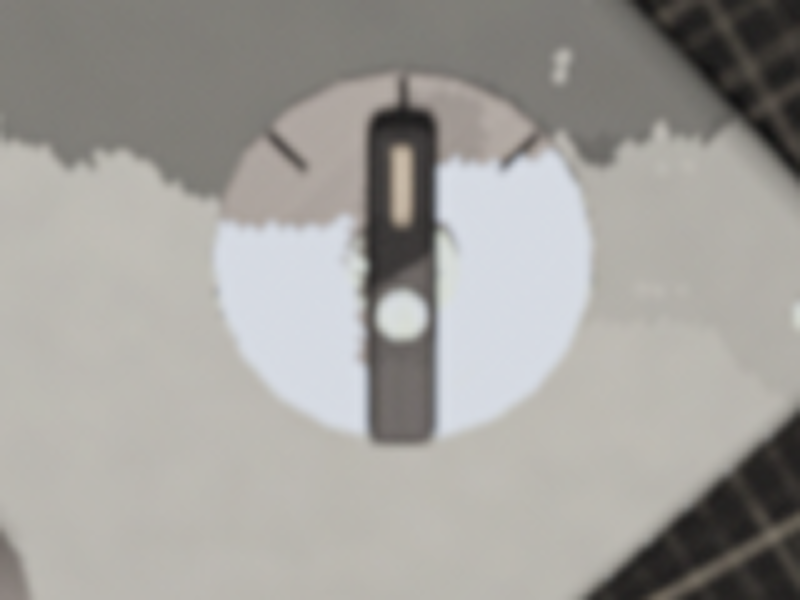

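The handle now lines up exactly with the middle tick, which is the vertical one at crop (403,92). I'm moving on to the stand.

```bash
python3 -m jog '[[-1.5,-3,-1,-0.08],[-3.3,-6.3,-2,-0.18],[-5.1,-9.8,-3,-0.28],[-6.9,-13.2,-4,-0.38],[-8.7,-16.6,-4,-0.48],[-10.5,-20,-4,-0.57],[-12.3,-23.5,-4,-0.57],[-14.1,-27,-4,-0.57],[-16,-30.5,-4,-0.57],[-18,-34.3,-4,-0.57],[-19.7,-37.5,-4,-0.57],[-20.7,-39.5,-4,-0.57],[-20.7,-39.5,-4,-0.57],[-20.7,-39.5,-4,-0.57],[-20.7,-39.5,-4,-0.57]]' 0 && python3 - <<'E'
from h import *
np.set_printoptions(precision=4,suppress=True)
c=grab('wrist','w3'); o=bot.get_obs(); print(o['eef_pos'],R(o['tool_rot'])[:,0],o['q'])
for p in((.5199,-.317,.145),(.52,-.317,.06)): print(proj(c,p))
E
```

```text
t: 6.08
eef_pos: [0.52, -0.3154, 0.2676]
tool_rot: [-0.001, 0.0, 1.0, 0.001]
contact_force: [0.4, 0.1, -0.2]
gripper_width: 0.5
grasp_force: 0.0
[ 0.5203 -0.3149  0.268 ] [-1.     -0.0004  0.0018] [ 0.1664  0.3467  0.3588  1.6977 -0.1334  1.1236  2.135 ]
[315.3874 236.4992]
[315.9103 213.0721]
```

View pics/w3.png

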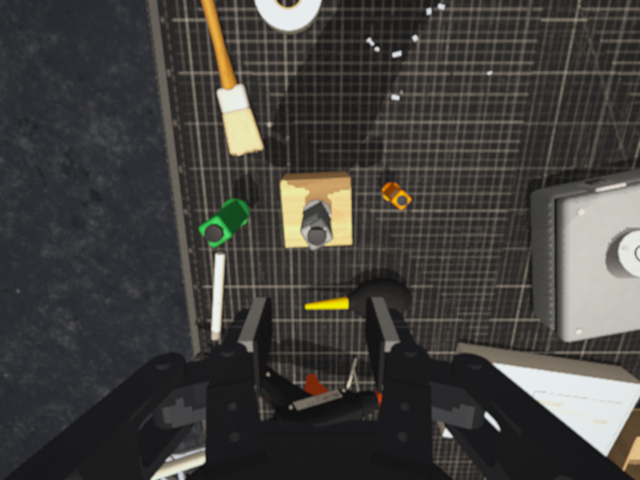

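The wrist picture shows the grey probe's cap at (317,236), the green look-alike at (225,222) and the orange one at (396,195). I'll check the handle's yaw in a crop.

```bash
python3 - <<'E'
from h import *
np.set_printoptions(precision=4,suppress=True)
c=load('w3')
cv2.imwrite('pics/w3c.png',cv2.resize(c['pixels'][165:255,270:370,::-1],None,fx=6,fy=6,interpolation=cv2.INTER_CUBIC))
print('cap',onz(c,317,236,.145), tri(c,(317,236),load('scene0'),(401.2,288.5)))
E
```

```text
cap [ 0.5195 -0.3157  0.145 ] (array([ 0.5198, -0.3155,  0.143 ]), np.float64(0.000543521194250122))
```

View pics/w3c.png

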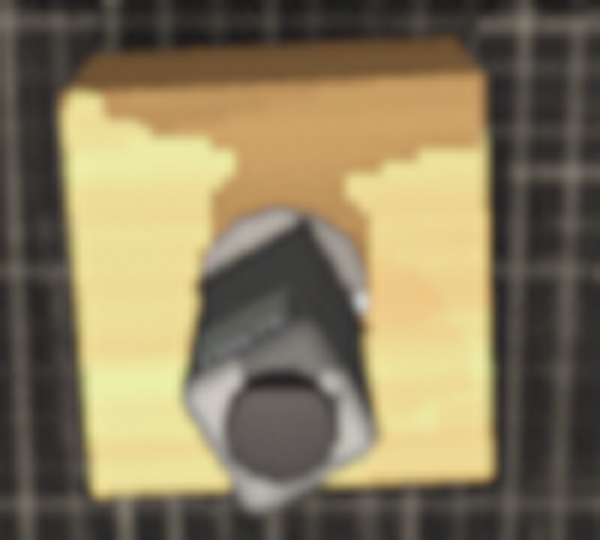

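The crop shows the handle square turned about 30° counter-clockwise in the image: top corners at crop (190,390), (255,510) and (375,440). I'll spin the tool +1.06 to meet the faces and go down.

```bash
python3 -m jog '[[0.1,-0.1,0,0.12],[0.1,-0.1,1,0.24],[0.1,-0.1,2,0.36],[0.1,-0.1,3,0.48],[0.1,-0.1,4,0.60],[0.1,-0.1,5,0.72],[0.1,-0.1,6,0.84],[0.1,-0.1,7,0.96],[0.1,-0.1,7.5,1.06],[0.1,-0.1,8,1.06],[0.1,-0.1,11,1.06],[0.1,-0.1,14,1.06],[0.1,-0.1,16.5,1.06],[0.1,-0.1,17.7,1.06],[0.1,-0.1,17.7,1.06],[0.1,-0.1,17.7,1.06],[0.1,-0.1,17.7,1.06]]' 0 && python3 -m jog '[[0,0,0,0],[0,0,0,0],[0,0,0,0],[0,0,0,0],[0,0,0,0],[0,0,0,0],[0,0,0,0],[0,0,0,0]]' 1 40
```

```text
t: 7.55
eef_pos: [0.5203, -0.3184, 0.0939]
tool_rot: [0.001, 0.506, 0.863, 0.0]
contact_force: [-0.3, -0.5, 0.2]
gripper_width: 0.499
grasp_force: 0.0
t: 8.22
eef_pos: [0.5202, -0.3184, 0.0939]
tool_rot: [0.001, 0.506, 0.862, 0.0]
contact_force: [-0.1, 1.1, 6.5]
gripper_width: 0.25
grasp_force: 41.2
```

```bash
python3 -m jog '[[0,0,-0.5,0],[0,0,-1.2,0],[0,0,-2,0],[0,0,-2.8,0],[0,0,-3.2,0],[0,0,-3.2,0],[0,0,-3.2,0]]' 1 35 && python3 -m jog '[[0.5,0,0,0],[1,0,0,0],[1.4,0,0,0],[1.8,0,0,0],[2.2,0,0.05,0],[2.6,0,0.1,0],[3.0,0,0.15,0],[3.4,0,0.2,0],[3.8,0,0.3,0],[4.2,0,0.4,0],[4.5,0,0.4,0],[4.5,0,0.4,0],[4.5,0,0.4,0]]' && python3 - <<'E'
from h import *
np.set_printoptions(precision=4,suppress=True)
a=grab('scene','s4');b=grab('side','d4'); o=bot.get_obs(); print(o['eef_pos'],R(o['tool_rot'])[:,0],o['contact_force'])
def t(c):
    x,y=map(int,proj(c,o['eef_pos'])); return cv2.resize(c['pixels'][y-50:y+50,x-50:x+50,::-1],None,fx=4,fy=4,interpolation=cv2.INTER_CUBIC),(x-50,y-50)
A,oa=t(a);B,ob=t(b);print(oa,ob);cv2.imwrite('pics/t4.png',np.hstack([A,B]))
E
```

```text
t: 8.8
eef_pos: [0.5194, -0.3179, 0.1246]
tool_rot: [0.0, 0.506, 0.862, 0.0]
contact_force: [0.8, -0.9, -1.4]
gripper_width: 0.251
grasp_force: 40.2
t: 9.88
eef_pos: [0.4976, -0.279, 0.1208]
tool_rot: [0.001, 0.506, 0.862, -0.0]
contact_force: [2.5, -2.5, 1.6]
gripper_width: 0.253
grasp_force: 40.0
[ 0.4976 -0.279   0.1207] [-0.4872  0.8733 -0.0011] [ 1.4644 -3.8134  1.9439]
(331, 241) (271, 250)
```

View pics/t4.png

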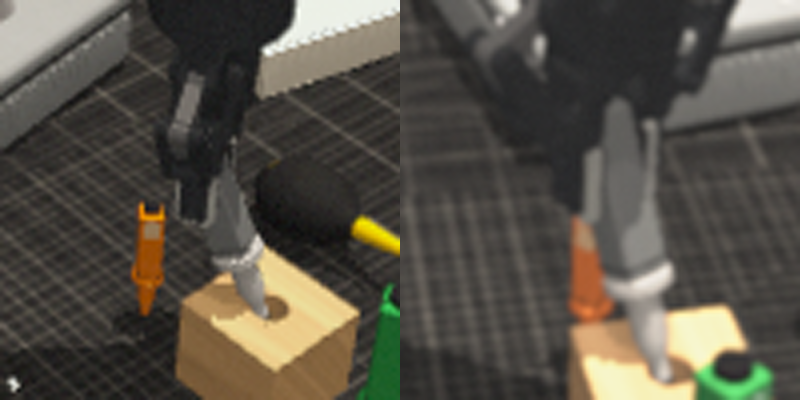

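The crop shows the probe pivoted in the pads: collar at scene-tile (240,250) and side-tile (240,278), with the nose tip at the hole, (265,315) and (265,375).

```bash
python3 - <<'E'
from h import *
np.set_printoptions(precision=4,suppress=True)
a,b=load('s4'),load('d4')
f=lambda p,o:(o[0]+p[0]/4-.5,o[1]+p[1]/4-.5)
T=lambda p,q:tri(a,f(p,(331,241)),b,f(q,(271,250)))
C,e1=T((240,249),(240,279));N,e2=T((264,308),(263,368))
G=np.array([.4976,-.279,.1397]); x=np.array([-.4872,.8733,0]);y=np.array([.8733,.4872,0])
for n,d in(('C-N',C-N),('G-C',G-C),('G-N',G-N)):
    print(n,np.linalg.norm(d),'tilt x',np.degrees(np.arctan2(d@x,d[2])),'tilt y',np.degrees(np.arctan2(d@y,d[2])))
print(C,e1,N,e2)
E
```

```text
C-N 0.040274201211678025 tilt x 25.589500678572843 tilt y 1.4555849522090192
G-C 0.049167713178518195 tilt x 28.22226336839904 tilt y -0.03039352637230358
G-N 0.08941249584156312 tilt x 27.03696833001357 tilt y 0.6473245059679749
[ 0.5089 -0.2993  0.0964] 8.37720323120808e-05 [ 0.5166 -0.3149  0.0601] 0.0012140984237534636
```

The tilt is about 26.5° against the 25° wanted. I'm firming the grip, lifting out and carrying it over to the port.

```bash
python3 -m jog '[[0,0,0,0],[0,0,0,0],[0,0,-1,0],[0,0,-3,0],[0,0,-5,0],[0,0,-7,0],[0,0,-9,0],[0,0,-9,0]]' 1 80 && python3 -m jog '[[1,0.6,0,-0.1],[2.5,1.4,0,-0.2],[4.5,2.5,0,-0.3],[6.5,3.6,0,-0.4],[8.5,4.8,0,-0.5],[10.5,5.9,0,-0.6],[12.5,7,0,-0.7],[14.5,8.1,0,-0.8],[16.5,9.2,0,-0.9],[18.5,10.3,0,-1.0],[20.5,11.4,0,-1.1],[22.3,12.5,0,-1.2],[23.4,13.1,0,-1.27],[23.9,13.4,0,-1.27],[23.9,13.4,0,-1.27],[23.9,13.4,0,-1.27],[23.9,13.4,0,-1.27],[23.9,13.4,0,-1.27]]' && python3 - <<'E'
from h import *
np.set_printoptions(precision=4,suppress=True)
a=grab('scene','s5');b=grab('side','d5');w=grab('wrist','w5'); o=bot.get_obs(); print(o['eef_pos'],R(o['tool_rot']),o['contact_force'],o['q'])
p=o['eef_pos']-[0,0,.03]
def t(c):
    x,y=map(int,proj(c,p)); return cv2.resize(c['pixels'][y-50:y+50,x-40:x+40,::-1],None,fx=5,fy=5,interpolation=cv2.INTER_CUBIC),(x-40,y-50)
A,oa=t(a);B,ob=t(b);print(oa,ob);cv2.imwrite('pics/t5.png',np.hstack([A,B]))
E
```

```text
t: 10.65
eef_pos: [0.4978, -0.2783, 0.2132]
tool_rot: [0.001, 0.506, 0.862, 0.001]
contact_force: [1.2, -0.9, -0.8]
gripper_width: 0.246
grasp_force: 79.6
t: 12.15
eef_pos: [0.4975, -0.0058, 0.2101]
tool_rot: [-0.0, -0.102, 0.995, -0.0]
contact_force: [0.3, -0.2, -2.3]
gripper_width: 0.245
grasp_force: 79.5
[ 0.4977 -0.0053  0.2103] [[-0.9787 -0.2052 -0.0002]
 [-0.2052  0.9787 -0.0001]
 [ 0.0002 -0.0001 -1.    ]] [ 0.4681  0.874  -1.6445] [-0.321   0.2082  0.2373  2.0071 -0.0604  0.933   1.7248]
(268, 167) (258, 155)
```

View pics/t5.png

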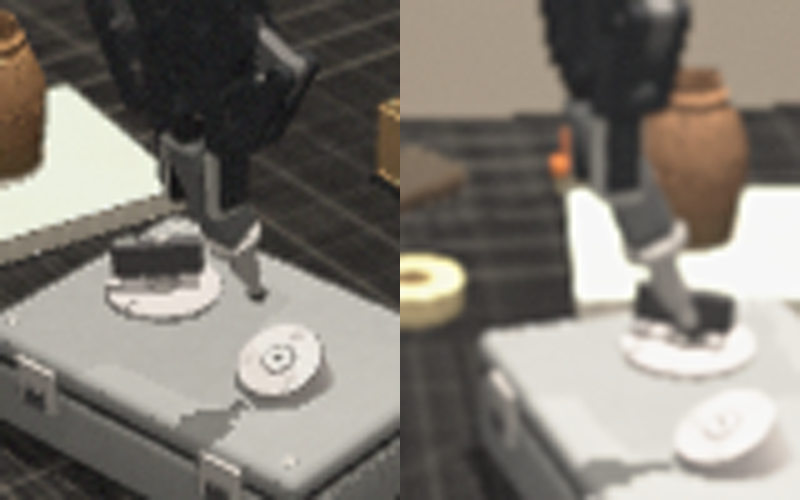

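The picture shows the probe tip at scene-tile (259,297) and side-tile (293,336), the collar at (236,236) and (261,245), and the port dot at (278,358) and (318,423).

```bash
python3 - <<'E'
from h import *
np.set_printoptions(precision=4,suppress=True)
a,b=load('s5'),load('d5')
f=lambda p,o:(o[0]+p[0]/5-.5,o[1]+p[1]/5-.5)
T=lambda p,q:tri(a,f(p,(268,167)),b,f(q,(258,155)))
C,e1=T((237,236),(261,244));N,e2=T((259,297),(293,336));P,e3=T((278,358),(318,423))
print('collar',C,e1,'tip',N,e2,'port',P,e3)
tcp=np.array([.4977,-.0053,.2103]);G=tcp+[0,0,.019]
x=np.array([-.9787,-.2052,0]);y=np.array([-.2052,.9787,0])
for n,d in(('C-N',C-N),('G-C',G-C),('G-N',G-N)):
    print(n,np.linalg.norm(d),'tilt x',np.degrees(np.arctan2(d@x,d[2])),'tilt y',np.degrees(np.arctan2(d@y,d[2])))
n=np.array([.4226*x[0],.4226*x[1],.906])
th=np.radians(26.5); tip=G-.102*(np.sin(th)*x+[0,0,np.cos(th)]); print('model tip',tip)
for q,m in((N,'meas'),(tip,'model')):
  for pp in(P,np.array([.5548,.0073,.0883])):
    d=pp-q; print(m,'to port: x,y,down cm',100*d@x,100*d@y,-100*d[2],'normal gap mm',-1000*d@n)
w=load('w5'); print('wrist proj port, tip',proj(w,P),proj(w,N))
E
```

```text
collar [ 0.5226 -0.      0.1816] 0.002733340292198946 tip [0.5387 0.0033 0.1357] 0.0011858679765220934 port [0.5515 0.0036 0.0912] 0.0007639427354186753
C-N 0.0487164211237593 tilt x 19.777797156984004 tilt y 0.01137883668385634
G-C 0.05407840871075756 tilt x 28.078692016342792 tilt y -0.04403517096622093
G-N 0.10252596257479467 tilt x 24.14511401678259 tilt y -0.01688216859232421
model tip [0.5422 0.004  0.138 ]
meas to port: x,y,down cm -1.251964282388621 -0.23870286414977368 4.450483023284443 normal gap mm 45.61217724833137
meas to port: x,y,down cm -1.653127776073414 0.058713380708770545 4.744410066320219 normal gap mm 49.97047318254744
model to port: x,y,down cm -0.8947265389139839 -0.235946244858543 4.677742468623566 normal gap mm 46.16146111918001
model to port: x,y,down cm -1.295890032598777 0.061470000000001274 4.971669511659342 normal gap mm 50.51975705339607
wrist proj port, tip [315.1347 299.7773] [317.8943 312.8906]
```

```bash
python3 -m jog '[[-0.3,0,1.2,0],[-0.6,0,2.4,0],[-0.9,0,3.4,0],[-1,0,3.9,0],[-1,0,3.9,0],[-1,0,3.9,0],[-1,0,3.9,0],[-1,0,3.9,0]]' && python3 - <<'E'
from h import *
np.set_printoptions(precision=4,suppress=True)
P=np.array([.5546,.0073,.0883])
o=bot.get_obs(); print(o['eef_pos'],o['contact_force'])
ims=[]
for n,s in(('scene','s6'),('side','d6'),('wrist','w6')):
    c=grab(n,s); x,y=map(int,proj(c,P+[0,0,.02])); k=(x-40,y-30) if n!='wrist' else (x-60,y-50); wd,ht=(80,60) if n!='wrist' else (80,60)
    if n=='wrist': k=(x-40,y-30)
    print(n,k); ims.append(cv2.resize(c['pixels'][k[1]:k[1]+ht,k[0]:k[0]+wd,::-1],(400,300),interpolation=cv2.INTER_CUBIC))
# 4th tile: wide wrist view
full=cv2.resize(cv2.imread('pics/w6.png'),(400,300),interpolation=cv2.INTER_AREA)
cv2.imwrite('pics/t6.png',np.vstack([np.hstack(ims[:2]),np.hstack([ims[2],full])]))
E
```

```text
t: 12.97
eef_pos: [0.5079, -0.0026, 0.1719]
tool_rot: [0.0, -0.104, 0.995, 0.0]
contact_force: [-0.1, 0.9, -0.3]
gripper_width: 0.249
grasp_force: 79.5
[ 0.5079 -0.0026  0.1719] [-0.0991  0.8981 -0.3296]
scene (283, 201)
side (282, 201)
wrist (277, 298)
```

View pics/t6.png

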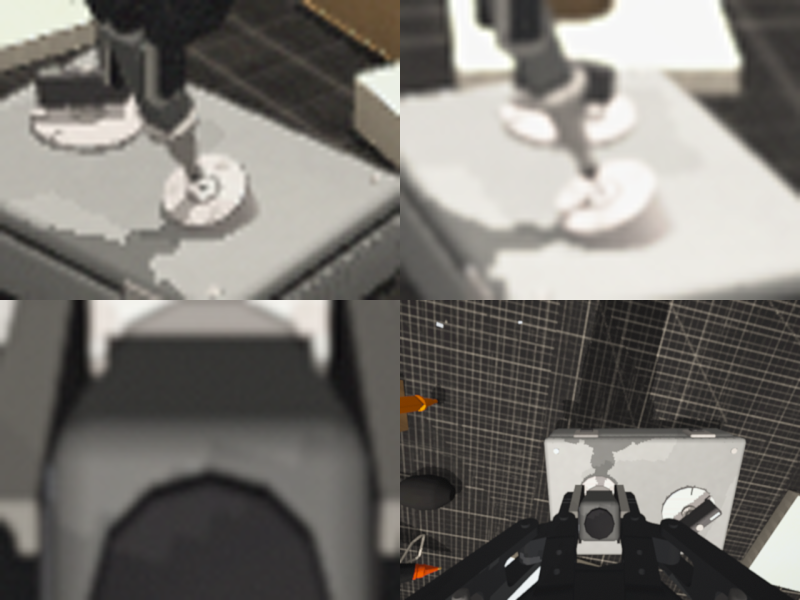

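The picture shows the tip just short of the port dot: tip at scene-tile (195,181) and side-tile (193,178), dot at (204,188) and about (200,194). The wrist tile shows the cap centred near wrist pixel (320,355).

```bash
python3 - <<'E'
from h import *
np.set_printoptions(precision=4,suppress=True)
a,b,w=load('s6'),load('d6'),load('w6')
f=lambda p,o:(o[0]+p[0]/5-.5,o[1]+p[1]/5-.5)
T=lambda p,q:tri(a,f(p,(283,201)),b,f(q,(282,201)))
x=np.array([-.9787,-.2052,0]);y=np.array([-.2052,.9787,0]);n=.4226*x+[0,0,.9063]
tcp=np.array([.5077,-.0030,.1718]);G=tcp+[0,0,.019]
N,e=T((195,181),(193,178));Q,e2=T((204,188),(200,194)); print('tip',N,e,'port',Q,e2)
for m,P in(('samecam',Q),('wrist',np.array([.5548,.0072,.0882]))):
    d=P-N; print(m,'x,y,down cm',100*d@x,100*d@y,-100*d[2],'gap mm',-1000*d@n)
cap=onz(w,320,355,.2206); print('cap-G x,y',(cap-G)@x*1000,(cap-G)@y*1000,'tilt',np.degrees(np.arcsin((cap-G)@x/.033)))
print('cap depth pt',bydepth(w,320,355)); 
d=G-N; print('G-N',np.linalg.norm(d),np.degrees(np.arctan2(d@x,d[2])),np.degrees(np.arctan2(d@y,d[2])))
# port dot by two earlier wrist views: darkest blob near (.5548,.0072,.088)
for s in('w1','w2'):
    c=load(s);u,v=proj(c,(.5548,.0072,.0882));u,v=int(u),int(v);g=cv2.cvtColor(c['pixels'],cv2.COLOR_RGB2GRAY)[v-15:v+16,u-15:u+16]
    m=(g<110).astype(np.uint8);k,l,st,ce=cv2.connectedComponentsWithStats(m);print(s,(u,v),[(tuple(ce[i]+[u-15,v-15]),st[i,4],onz(c,*(ce[i]+[u-15,v-15]),.088)[:2]) for i in range(1,k)])
E
```

```text
tip [0.5493 0.0075 0.096 ] 0.0030468416759113865 port [0.5526 0.0041 0.0904] 0.0006419298555165727
samecam x,y,down cm -0.25357725525195 -0.39793885055678435 0.5549647480731751 gap mm 6.101262992481926
wrist x,y,down cm -0.5347592070027525 -0.1418416070315123 0.7782549013473222 gap mm 9.313216579704413
cap-G x,y 11.678430948251082 1.5002522740531563 tilt 20.725543519942438
cap depth pt [ 0.4966 -0.0038  0.2197]
G-N 0.10406195925501162 24.315306062394757 -1.0490461580876955
w1 (253, 329) [((np.float64(253.16666666666666), np.float64(330.1666666666667)), np.int32(6), array([0.5545, 0.0064]))]
w2 (202, 293) [((np.float64(201.125), np.float64(293.875)), np.int32(8), array([0.5544, 0.0063]))]
```

```bash
cat > fm.py <<'E'
from h import *
F=[];E=[]
for i in range(12):
    bot.read_camera('side');o=bot.get_obs();F.append(o['contact_force']);E.append(o['eef_pos'])
n=np.array([-.4136,-.0867,.9063]);F=np.array(F)
print('t',o['t'],'F',F.mean(0).round(2),'Fn',(F@n).mean().round(2),'+-',((F@n).std()/3.5).round(2),'eef',np.mean(E,0).round(4))
E
python3 fm.py; python3 -m jog '[[-0.05,-0.05,0.1,0],[-0.12,-0.1,0.25,0],[-0.2,-0.1,0.42,0],[-0.25,-0.1,0.52,0],[-0.25,-0.1,0.52,0],[-0.25,-0.1,0.52,0],[-0.25,-0.1,0.52,0]]' | tail -4; python3 fm.py
```

```text
t 13.7167 F [-0.03 -0.08 -1.29] Fn -1.15 +- 0.15 eef [ 0.5076 -0.0025  0.1714]
tool_rot: [-0.0, -0.104, 0.995, 0.0]
contact_force: [0.1, -0.0, -2.4]
gripper_width: 0.246
grasp_force: 79.5
t 14.9 F [ 0.13  0.03 -1.11] Fn -1.07 +- 0.11 eef [ 0.5102 -0.003   0.1661]
```

```bash
for i in 1; do python3 -m jog '[[-0.04,0,0.09,0],[-0.08,0,0.18,0],[-0.08,0,0.18,0],[-0.08,0,0.18,0]]' | tail -1; python3 fm.py; done;  python3 -m jog '[[-0.04,0,0.09,0],[-0.08,0,0.18,0],[-0.08,0,0.18,0],[-0.08,0,0.18,0]]' | tail -1; python3 fm.py
```

```text
grasp_force: 79.5
t 15.8333 F [-0.02  0.   -1.23] Fn -1.11 +- 0.16 eef [ 0.511  -0.0028  0.1643]
grasp_force: 79.5
t 16.7667 F [-0.27 -0.15  0.25] Fn 0.36 +- 0.09 eef [ 0.5118 -0.0027  0.1625]
```

```bash
python3 -m jog '[[-0.04,0,0.09,0],[-0.08,0,0.18,0],[-0.12,0,0.27,0],[-0.12,0,0.27,0],[-0.12,0,0.27,0]]' | tail -1; python3 fm.py; python3 - <<'E'
from h import *
np.set_printoptions(linewidth=200)
for n,s,(u,v) in(('scene','s7',(323,238)),('side','d7',(321,239))):
    c=grab(n,s);o=load(n+'0')
    for i in(o,c):
        g=cv2.cvtColor(i['pixels'],cv2.COLOR_RGB2GRAY)[v-12:v+8,u-12:u+13]; print(n,'origin',u-12,v-12)
        print('\n'.join(' '.join('%3d'%k for k in r) for r in g))
    print(proj(c,(.5545,.0064,.0882)))
E
```

```text
grasp_force: 79.7
t 17.7833 F [-1.44 -0.49  2.34] Fn 2.76 +- 0.12 eef [ 0.513  -0.0024  0.1598]
scene origin 311 226
188 191 192 192 189 189 191 190 190 192 192 192 191 190 189 190 191 192 191 190 191 189 189 191 191
157 191 190 191 190 192 192 191 190 190 191 192 190 190 190 189 190 191 190 189 189 187 189 190 189
190 191 192 192 192 194 192 191 191 190 192 193 192 192 191 191 189 190 190 189 188 189 191 190 191
193 193 192 192 192 191 192 192 192 191 192 192 192 192 190 188 189 188 189 190 189 190 192 190 191
195 193 192 193 192 191 191 191 191 191 193 192 191 192 191 191 191 189 191 190 192 191 189 190 190
193 191 192 192 193 192 193 191 191 191 193 197 199 200 199 199 197 195 192 193 193 192 191 189 189
191 191 192 191 194 194 193 191 191 194 200 216 224 231 231 230 221 214 196 194 191 190 190 190 190
191 191 191 189 191 191 191 192 201 217 232 231 229 230 230 224 215 222 223 208 186 191 192 189 191
193 193 192 190 192 192 193 206 234 232 231 232 232 231 228 200 201 210 232 228 165 192 192 193 193
194 193 193 194 193 195 208 231 232 231 231 228 226 229 226 227 230 231 232 231 214
[... 6433 characters left out ...]
 243 242 231 175 122 123 187 233 239 240 245 247 247 247 247 237 216 215
221 220 220 225 235 239 234 231 227 201 153 143 160 205 227 237 245 247 247 247 247 243 222 207 210
221 221 221 223 226 220 201 193 190 184 187 200 212 225 236 243 246 247 247 248 244 226 204 203 209
222 223 223 222 213 191 179 179 193 221 237 241 240 241 244 245 246 246 245 239 220 197 191 199 205
221 221 221 219 197 175 176 195 225 242 246 245 242 242 244 245 245 238 222 199 183 182 188 197 203
189 189 189 185 167 155 173 216 241 246 246 244 240 238 239 236 224 198 172 166 171 178 187 194 200
142 142 143 141 134 133 154 201 231 238 237 232 221 215 208 194 169 155 153 161 170 176 183 191 197
[322.04675721 239.79308834]
```

Contact force is about 3.9 N, but the tip sits roughly 2–3 mm low on the face (scene tip (322.3,239) vs dot (323,238); side (320.7,240) vs (322,239)). I'll retract, shift 2 mm uphill and press again.

```bash
python3 -m jog '[[0.1,0,-0.22,0],[0.25,0,-0.54,0],[0.2,0,-0.6,0],[0.07,0.05,-0.62,0],[0.07,0.05,-0.62,0],[0,0.05,-0.47,0],[-0.07,0.05,-0.32,0],[-0.12,0.05,-0.22,0],[-0.16,0.05,-0.14,0],[-0.2,0.05,-0.06,0],[-0.24,0.05,0.03,0],[-0.24,0.05,0.03,0],[-0.24,0.05,0.03,0]]' | tail -1; python3 fm.py; python3 - <<'E'
from h import *
for n,s,(u,v) in(('scene','s8',(323,238)),('side','d8',(321,239))):
    c=grab(n,s);g=cv2.cvtColor(c['pixels'],cv2.COLOR_RGB2GRAY)[v-6:v+6,u-8:u+9]; print(n,'origin',u-8,v-6)
    print('\n'.join(' '.join('%3d'%k for k in r) for r in g))
w=grab('wrist','w8');o=bot.get_obs();g=cv2.cvtColor(w['pixels'],cv2.COLOR_RGB2GRAY)
print('cap depth',bydepth(w,320,355),o['eef_pos'])
E
```

```text
grasp_force: 79.9
t 19.5667 F [-2.18  0.1   2.97] Fn 3.58 +- 0.1 eef [ 0.5151 -0.0014  0.1595]
scene origin 315 232
181 164 133 105  98  97 103 100 122 204 231 230 221 214 196 194 191
181 180 178 136  96 100 103 101 110 183 231 223 215 222 223 207 187
181 182 181 170 109 101 102  99 114 189 227 200 202 211 232 229 166
182 184 197 220 176 112  98  99 112 203 226 228 230 231 232 231 215
181 190 224 222 219 174 110  96  99 109 169 200 232 232 230 231 228
184 213 221 221 221 215 153  94  95  90 201 170 228 233 232 232 226
185 218 209 215 221 184 138  67  57 145 229 163 205 231 233 233 227
188 216 208 219 213 148 148 133 151 227 211 173 231 223 231 231 223
191 222 222 215 156 132 108 159 216 172 151 196 223 223 224 216 167
160 220 214 156 156 157 132 101 168 175 222 221 223 222 221 207 119
117 156 160 159 157 157 158 178 224 222 212 210 222 220 202 113 123
114 131 154 158 156 160 166 222 222 223 204 208 214 208 118 114 123
side origin 313 233
222 220 209 171 133 123 127 133 146 183 225 238 240 240 241 242 239
221 221 218 196 155 129 126 128 144 199 239 245 245 246 246 246 245
221 221 220 215 194 169 148 129 142 200 241 246 246 246 246 246 245
221 222 223 228 232 230 203 147 136 170 216 239 246 247 246 245 245
221 223 228 236 243 247 232 164 121 120 153 215 240 245 247 246 246
223 228 235 239 244 246 233 159  94  86 148 219 234 242 247 247 247
226 237 242 241 241 242 220 148 100 129 202 235 235 242 247 247 247
229 240 244 242 235 218 183 157 153 187 227 235 239 245 247 247 247
222 228 232 229 214 172 149 166 185 207 223 233 244 247 247 247 247
211 196 194 192 183 175 188 208 218 226 234 241 245 246 247 247 244
205 182 176 179 192 222 237 240 240 241 244 245 246 246 244 236 218
198 174 177 196 225 243 246 245 242 242 244 245 245 238 222 196 179
cap depth [ 0.50403706 -0.00266191  0.20733857] [ 0.51517595 -0.00143342  0.15948214]
```

The tip is now on the dot in both views, within about half a pixel. Contact is about 4.7 N, which puts the plunger about 4.6 mm in, so I'm handing in.

```bash
python3 -c "from station import bot; print(bot.hand_in())"
```

```text
the job is handed in; nothing more can be done
None
```

I turned the cock to half open and let go, then handed the job in with the probe held on the port's centre mark: about 4.7 N, plunger roughly 4.6 mm in by force, and axis an estimated 1–2° from square. No verdict came back.

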